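Nip a piston in a fixture with concentric feed knobs

TASK

A piston stands loose in the clamping fixture. Turn the large lower knob clockwise until it is fully home against its stop, so that the V jaw carries the piston up to its working place, leaving the small top knob as it is; then, with the large knob left home, turn only the small top knob clockwise until the pad nips the piston snugly against the V jaw: about 10 N, never over 20 N, which would distort the skirt. Touch nothing but the two knobs, disturb nothing else, and let go at the end.

Things in the scene. Friction and masses are not known exactly. Their poses are not given: they have to be found in the camera images.
- fixture: Clamping fixture, fixed: dark steel plate 120 x 270 x 12 mm with a grey head (98 x 84 mm, top at z = 62 mm) at y = +85 mm, two knobs on one upright axis on the head, a ram with a pad that feeds towards -y, and facing it a V jaw drawn towards +y by two rods. Origin: centre of the plate's underside; x across, y along the plate, z up.
- large (a joint): Large black ribbed lower knob, feeds the V jaw: diameter 56 mm, z = 76 to 98 mm over the table, on a 32 mm neck with 14 mm free under it. Rad, grows clockwise seen from above, 0 to 1.6; 1.6 is the stop (home); starts 0.5 to 1.1 short of it. One rad moves the jaw 15 mm towards the head. Stays where left (friction 0.36 N m).
- small (a joint): Small metal top knob, feeds the pad: diameter 26 mm, z = 104 to 130 mm over the table. Rad, grows clockwise from above, 0 to 3, starts at 0.2 to 0.5; 10 mm of ram per rad. Stays where left (friction 0.25 N m). With the large knob home, 0.15 to 1.25 rad of turn bring the piston tight in the V; then the pad (sprung, 6 N/mm) adds 60 N and 0.6 N m of knob torque per rad.
- large_grip (a point): Point on the knob axis at 90 mm above the table: 8 mm below the large knob's top; grip the large knob here, the small knob rising between the fingers to 40 mm above this point. Axes as the fixture's.
- small_grip (a point): Point on the knob axis at 121 mm above the table, 9 mm below the small knob's top and 23 mm above the large knob's top. Axes as the fixture's.
- large_mark (a point): Centre of the index bar on the rim of the large knob's top face, 26 mm from the axis; turns with the large knob.
- small_mark (a point): Centre of the index bar on the small knob's top face, 11 mm from the axis; turns with the small knob.
- ram: Round steel ram, 20 mm in diameter, axis 40 mm above the table, fed along the fixture's -y. Origin: centre of its front end. On it a threaded stem carries a grey sprung pad 32 mm wide and 34 mm high. The stem is screwed out by hand: the pad's face stands 9.5 to 17.5 mm ahead of the origin, differently each time, so the nip must be felt in the knob.
- piston: Aluminium engine piston, crown up, diameter 66 mm, 57 mm high, about 0.28 kg, standing loose on the base plate (12 mm above the table) between pad and V jaw. Origin: centre of its underside. It is the one in the fixture; the like one beside the fixture is a bystander.
- piston_spare: Bystander: a second piston, 66 mm in diameter, 57 mm high, standing on the table beyond the head. Origin: centre of its underside.
- bearing: Bystander: ball bearing, 62 mm in diameter, 16 mm thick, lying on the table beyond the jaw. Origin: centre of its underside.
- spring_a: Bystander: valve spring, 30 mm in diameter, 42 mm high, standing at the robot's side of the plate. Origin: centre of its underside.
- spring_b: Bystander: valve spring, 30 mm in diameter, 42 mm high, standing at the far side of the plate. Origin: centre of its underside.
- big_spanner: Bystander: combination spanner, 224 mm long, 10 mm thick, lying on the table at the far left. Origin: centre of its underside.

How it is judged:
On the way:
1. the large knob is fully home against its stop (within 0.06 rad) while the small knob is still where it was (its mark within 1.5 mm) (value of joint large above 1.54 rad and distance of small_mark from where it was at the start of the episode below 0.0015 m), for 0.2 s.
At the end, for the whole second after the job is handed in: the large knob is at its stop (within 0.06 rad) and the pad holds the upright, resting piston against the V jaw with 5 to 18 N (value of joint large above 1.54 rad and contact force between ram and piston between 5 and 18 N and angle between piston's own z axis and vertical below 0.05 rad and linear speed of piston below 0.01 m/s); the robot touches nothing.
It fails at once if the pad squeezes the piston with more than 22 N (contact force between ram and piston above 22 N).
It fails at once if the robot touches the piston (contact force between any of the fingers, the arm and piston above 1 N).
It fails at once if the small knob is turned (its mark shifted over 3 mm) while the large knob is not home (distance of small_mark from where it was at the start of the episode above 0.003 m and value of joint large below 1.54 rad).
It fails at once if a bystander is shifted by more than 20 mm (distance of any of piston_spare, bearing, spring_a, spring_b, big_spanner from where it was at the start of the episode above 0.02 m).
It also fails if it takes over 64 s, if anything falls off the work surface, if the arm or the gripper's body presses on something with over 40 N, if the wrist force passes 120 N, or if a joint passes its speed limit or range.

ROBOT

A 6-joint arm with a two-finger parallel gripper is mounted at the origin on a cart in front of the work surface, level with it; the furniture and walls round the work are solid. World frame = base frame: x ahead of the robot, y to its left, z up, the work surface at z = 0. Lengths are in m, angles in rad, forces in N, time in s.
With the tool pointing down it reaches from about 0.4 to 0.825 m from the base axis. Payload 7 kg.
Tool frame: the origin (TCP) lies at the centre of the arm's flange, where the gripper is bolted on; the fingertips stand 178 mm ahead of it and the grasp point (between the pads) lies arm.tcp_to_grasp ahead of it (arm.tcp_to_grasp is the distance from the TCP to the grasp point, in m); z points along the fingers, y is the direction in which the jaws open and shut (so a half turn about z gives the same grasp; the last joint's range is limited). The gripper opens to 88 mm and grips with 3 to 60 N. Pads are 19 mm wide; open, the fingers measure 130 mm over their backs; the gripper's body (78 mm by 193 mm) begins 47 mm behind the grasp point.
Start: joints at [-0.85, 0.359, 0.012, 0, -1.224, -0.288], TCP at [0.283, -0.613, 0.405] pointing down, gripper open.
Joint ranges: [-3.07, 3.07], [-1.43, 2.12], [-1.02, 1.25], [-3.03, 1.67], [-3.05, -0], [-3.03, 3.03]. Speed limits (rad/s): [2.39, 2.39, 3.01, 3.14, 3.14, 3.14].

INTERFACE

Orientations are given as [roll, pitch, yaw] about the fixed x, y, z axes, in that order (R = Rz(yaw) Ry(pitch) Rx(roll)).
In Python, from station import arm gives the robot as it stands.
- The arm moves only by the tool move_arm, never from a script. Its argument "deltas" is a list of rows, each a list of 6 numbers: the shift along the world's x, y, z in mm, then the turn, a rotation vector about the world's x, y, z in degrees. In form: [[tx, ty, tz, ax, ay, az], ...]. A call has exactly 5 rows; each row shifts and turns the commanded pose from where the row before left it; what a row does not reach is not made up. A row lasts 1/12 s, in which the tool goes at most 41.7 mm and 7.16 degrees, less where a joint would pass 70% of its speed; a pose out of reach is approached as far as the arm can. A call with a gripper value outside its range is refused whole. "claw" is the closure in counts, from 0 (fully open) to 255 (shut), set as the call begins (left out, the last holds). The fingers move at their own pace and stop on an object; "squeeze" is the grip in N (left out, the last holds). Time passes only in rows, so rows that do not move let the fingers close, or fill a call up. It gives the time, the measured TCP pose, the force and the opening at its end, in the units of the state.
- arm.get_state(): the state, without advancing time (a new reading comes with each control period).
- arm.grab_frame(name): name is "scene" or "top" or "wrist"; returns the picture (400x640x3 uint8, red, green, blue); there is no depth.
- arm.calibration(name): a dict with "intrinsics" (3x3 intrinsics, pixels), "T" (4x4, takes a point from camera to world coordinates); the wrist camera has in their place "mount" (4x4, takes a point from camera to tool coordinates, whose origin is the TCP and whose axes are the flange's). Camera axes: x right, y up, looking along -z (the intrinsics and any distortion apply to the point x, -y, -z); pixel columns grow to the right and rows downward; lengths in m; the calibration is good to about 2 mm. A picture is of the moment at which its call begins: read the wrist's pose just before it. calibration takes no time and is no camera call.
- arm.job_done(): hands the job in, once; it reports no verdict.
Trained networks look in the newest picture that a camera, given by its name, has taken for a name from the list of things; names that differ only in an ending like _2 or _b are one class to them, and where a whole thing is asked for, a point or a joint stands for the part that bears it (a point fixed in the world has none). Each returns a list of dicts, best first, with "score" (0 to 1); they miss things now and then, are a little off and sometimes report something else, mostly with a low value. They report only what shows in the picture. A call takes as long as a camera call.
- arm.spot_in(thing, camera): "xy" ([column, row] in pixels, amid what is visible of it).
- arm.masks_of(thing, camera): "pixels" (400x640 bool, what is visible of it) and "xy" ([column, row] in pixels, amid what is visible of it).
- arm.spot_point(thing, camera): "xy" ([column, row] in pixels: a listed point, or the origin of a listed thing).
The state is a dict: "t": time; "q": joint angles; "qd": joint speeds; "joint_efforts": joint torques, N m; "eef_pos": TCP position; "ee_rot": TCP orientation; "force": force on the tool from outside, world axes, zero at the start; "moment": the same for the moment, N m; "width": finger opening in m.
Only numpy, scipy, OpenCV 4.12 (cv2) and the standard library are available. Lean on these libraries where they do the work, as an engineer would, in place of code of your own. Each camera call takes 0.05 s, during which the arm holds its last target. There are 200 camera calls.

## Working session

There is one attempt and no reset: what is moved stays moved. The work goes in short steps, Python scripts to look and compute and a tool call to move; the robot and the scene stay as the last step left them, time stands still between calls to the robot, and variables do not carry over. Pictures are saved under pics/ and viewed, about 8 in all and at most 12, crops included, and the job is handed in when it is done.

Besides the shell and the picture viewer there is one more tool, called after "Request:" in YAML: its name, and indented under it one key for each argument. move_arm: Moves the arm, as the interface text tells. Its arguments: {"type":"object","properties":{"deltas":{"type":"array","items":{"type":"array","items":{"type":"number"}}},"claw":{"type":"number"},"squeeze":{"type":"number"}},"required":["deltas"]}

```bash
ls; mkdir -p pics; cat > h.py <<'E'
import numpy as np, cv2
from station import arm
from scipy.spatial.transform import Rotation as R
def T_of(cam):
    c=arm.calibration(cam)
    if 'T' in c: return np.array(c['intrinsics']),np.array(c['T'])
    s=arm.get_state(); M=np.eye(4); M[:3,:3]=R.from_euler('xyz',s['ee_rot']).as_matrix(); M[:3,3]=s['eef_pos']
    return np.array(c['intrinsics']),M@np.array(c['mount'])
def world(cam,xy,z,KT=None):
    K,T=KT or T_of(cam)
    d=np.linalg.inv(K)@[xy[0],xy[1],1]; d=T[:3,:3]@[d[0],-d[1],-d[2]]; o=T[:3,3]
    return o+d*(z-o[2])/d[2]
def save(im,n): cv2.imwrite('pics/'+n,im[:,:,::-1])
E
python3 - <<'E'
from h import *
s=arm.get_state(); print(s, arm.tcp_to_grasp)
print(arm.calibration('wrist'))
a=arm.grab_frame('top'); b=arm.grab_frame('scene')
save(np.hstack([a[:, :],b])[:, :],'a.png'); 
im=cv2.resize(np.vstack([a,b]),(750,937)); save(cv2.resize(np.hstack([a,b]),(800,250)),'ab.png'); save(a,'top.png')
save(b,'scene.png')
zs={'large_grip':.09,'small_grip':.121,'large_mark':.098,'small_mark':.13,'piston':.012,'ram':.04,'fixture':0}
for n,z in zs.items():
  for cam in('top','scene'):
    for r in arm.spot_point(n,cam)[:2]: print(n,cam,r['xy'],round(r['score'],2),world(cam,r['xy'],z).round(4))
E
```

```text
pics
{'t': 0.0, 'q': array([-8.49867161e-01,  3.59420134e-01,  1.10347345e-02, -3.93256597e-04,
       -1.22411537e+00, -2.88091790e-01]), 'qd': array([ 8.22116557e-04,  1.04313594e-03, -2.27463924e-03,  1.42458074e-04,
       -3.83860683e-05,  2.59763834e-04]), 'joint_efforts': array([-8.23904193e-04, -5.82716775e+01,  2.93055171e+01,  6.99745104e+00,
        6.75518837e-03, -1.47328960e-04]), 'eef_pos': array([ 0.28304017, -0.61256507,  0.40368266]), 'ee_rot': array([ 3.13985341e+00, -1.29879561e-04, -2.70888910e+00]), 'force': array([-0.02754797, -1.4408013 , -0.29938265]), 'moment': array([-0.00820621,  0.04389215, -0.05162657]), 'width': 0.0876617661736474} 0.1593
{'intrinsics': array([[297.04412366,   0.        , 321.70122802],
       [  0.        , 297.04412366, 203.12125144],
       [  0.        ,   0.        ,   1.        ]]), 'mount': array([[ 6.71220346e-05,  9.52248844e-01,  3.05323000e-01,
         8.23551712e-02],
       [ 9.99999995e-01, -8.67100561e-05,  5.05940147e-05,
         8.75154178e-04],
       [ 7.46526665e-05,  3.05322995e-01, -9.52248845e-01,
         1.992
[... 313 characters left out ...]
0.5196 0.4802 0.09  ]
small_grip top [279.2, 202.7] 0.85 [0.4633 0.3453 0.121 ]
small_grip scene [310.8, 202.0] 0.94 [0.4617 0.3433 0.121 ]
large_mark top [272.7, 194.4] 0.85 [0.4834 0.3597 0.098 ]
large_mark scene [299.4, 206.2] 0.58 [0.4792 0.3624 0.098 ]
small_mark top [280.5, 200.6] 0.6 [0.4656 0.3422 0.13  ]
small_mark scene [303.5, 202.2] 0.56 [0.4617 0.36   0.13  ]
piston top [336.3, 211.0] 0.81 [0.464  0.2364 0.012 ]
piston scene [351.7, 216.1] 0.95 [0.4574 0.2388 0.012 ]
ram top [306.4, 212.4] 0.42 [0.4573 0.2975 0.04  ]
ram scene [328.6, 220.2] 0.46 [0.4543 0.3034 0.04  ]
fixture top [325.6, 216.9] 0.72 [0.4536 0.2584 0.    ]
fixture scene [344.2, 220.8] 0.69 [0.4609 0.2567 0.    ]
```

```bash
python3 - <<'E'
import cv2
a=cv2.imread('pics/top.png');b=cv2.imread('pics/scene.png')
a=cv2.resize(a[120:310,200:480],(800,543),interpolation=cv2.INTER_CUBIC);cv2.imwrite('pics/top_c.png',a)
E
```

```text
(no output)
```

View pics/top_c.png

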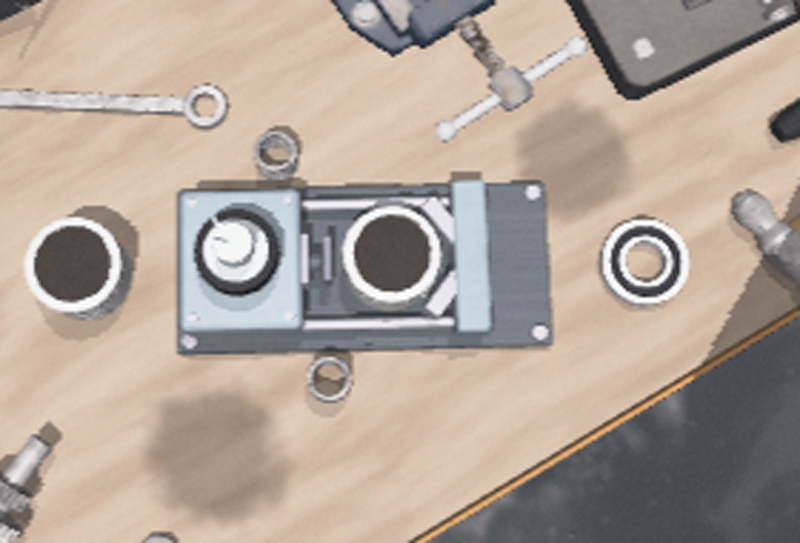

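View pics/scene.png

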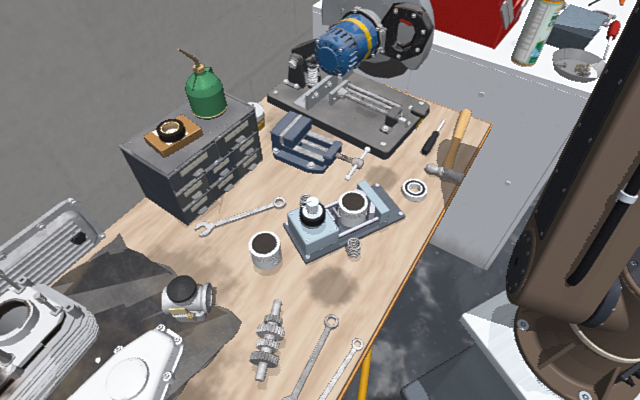

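The top view shows the fixture nearly aligned with the world: head and knobs on the left at about (281,207), piston amid, and the large mark at about (275,197). The scene view shows the way is clear at z≥0.4. I'll go over in an arc.

Request:
move_arm:
  deltas:
    - [16,32,8,0,0,3.3]
    - [16,32,8,0,0,3.3]
    - [16,32,8,0,0,3.3]
    - [16,32,8,0,0,3.3]
    - [16,32,8,0,0,3.3]
  claw: 0
  squeeze: 40

```text
t: 1.22
eef_pos: [0.3634, -0.4513, 0.4451]
ee_rot: [-3.141, 0.0, -2.418]
force: [1.3, -0.5, 0.1]
width: 0.0874
```

Request:
move_arm:
  deltas:
    - [16,32,8,0,0,3.3]
    - [14,34,0,0,0,3.3]
    - [14,34,0,0,0,3.3]
    - [14,34,0,0,0,3.3]
    - [14,34,0,0,0,3.3]

```text
t: 1.63
eef_pos: [0.4353, -0.283, 0.453]
ee_rot: [-3.141, 0.0, -2.13]
force: [1.2, -0.1, -0.1]
width: 0.0879
```

```bash
python3 -c "
from h import *
s=arm.get_state();print(s['q'].round(3),s['eef_pos'].round(3),s['ee_rot'].round(3),s['moment'])"
```

```text
[-0.198  0.07  -0.25   0.    -1.25  -0.361] [ 0.435 -0.283  0.453] [-3.141  0.    -2.13 ] [ 0.04057149 -0.06515327  0.01984864]
```

Request:
move_arm:
  deltas:
    - [14,34,0,0,0,3.3]
    - [14,34,0,0,0,3.3]
    - [14,34,0,0,0,3.3]
    - [1.4,36,0,0,0,3.3]
    - [1.4,36,0,0,0,3.3]

```text
t: 2.05
eef_pos: [0.4801, -0.109, 0.4526]
ee_rot: [-3.142, 0.0, -1.842]
force: [1.0, 0.0, 0.7]
width: 0.0878
```

Request:
move_arm:
  deltas:
    - [1.4,36,0,0,0,3.3]
    - [1.4,36,0,0,0,3.3]
    - [1.4,36,0,0,0,3.3]
    - [1.4,36,0,0,0,3.3]
    - [1.4,36,0,0,0,3.3]

```text
t: 2.47
eef_pos: [0.4864, 0.071, 0.4532]
ee_rot: [-3.141, 0.001, -1.554]
force: [1.2, -0.6, 0.3]
width: 0.0873
```

Request:
move_arm:
  deltas:
    - [-5.5,35,-10,0,0,3.3]
    - [-5.5,35,-10,0,0,3.3]
    - [-5.5,35,-10,0,0,3.3]
    - [-5.5,35,-10,0,0,3.3]
    - [-5.5,35,-10,0,0,3.3]

```text
t: 2.88
eef_pos: [0.4586, 0.2459, 0.4026]
ee_rot: [-3.141, 0.0, -1.266]
force: [1.3, -0.8, 0.5]
width: 0.0879
```

Request:
move_arm:
  deltas:
    - [-5,30,-10,0,0,3.3]
    - [-5,25,-10,0,0,3.3]
    - [0,0,0,0,0,3.3]
    - [0,0,0,0,0,0]
    - [0,0,0,0,0,0]

```text
t: 3.3
eef_pos: [0.4493, 0.2994, 0.3827]
ee_rot: [3.141, -0.0, -1.097]
force: [-0.2, -0.2, -0.2]
width: 0.0876
```

```bash
python3 - <<'E'
from h import *
s=arm.get_state();print(s['q'].round(3),s['eef_pos'].round(4),s['ee_rot'].round(4),s['moment'])
KT=T_of('wrist'); im=arm.grab_frame('wrist'); save(im,'w1.png')
for n,z in {'large_grip':.09,'small_grip':.121,'large_mark':.098,'small_mark':.13,'piston':.012,'ram':.04,'fixture':0}.items():
    for r in arm.spot_point(n,'wrist')[:2]: print(n,r['xy'],round(r['score'],2),world('wrist',r['xy'],z,KT).round(4))
for n,z in (('large',.098),('small',.13)):
    for r in arm.masks_of(n,'wrist')[:1]:
        p=r['pixels']; ys,xs=np.nonzero(p); print(n,round(r['score'],2),r['xy'],p.sum(),xs.min(),xs.max(),ys.min(),ys.max())
E
```

```text
[ 0.951  0.153 -0.319  0.    -1.099 -0.477] [0.4493 0.2994 0.3827] [ 3.1414e+00 -2.0000e-04 -1.0972e+00] [-0.01050467  0.12350585 -0.03329504]
large_grip [294.0, 231.5] 0.84 [0.4586 0.3431 0.09  ]
small_grip [293.4, 249.9] 0.62 [0.4546 0.3463 0.121 ]
small_mark [280.9, 257.6] 0.81 [0.4624 0.3536 0.13  ]
small_mark [290.2, 244.8] 0.41 [0.4604 0.3387 0.13  ]
piston [336.2, 132.9] 0.73 [0.4602 0.2431 0.012 ]
ram [314.0, 174.6] 0.73 [0.4631 0.2928 0.04  ]
large 0.83 [297.0, 222.1] 1844 264 322 202 256
small 0.86 [289.3, 246.3] 870 276 305 227 263
```

View pics/w1.png

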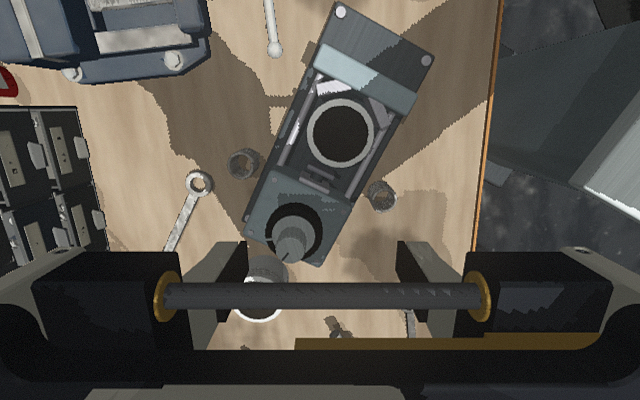

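The wrist view shows the knobs at about (292,240), the piston at (340,133), and nothing in the way. I'll move over the axis and take one closer look.

Request:
move_arm:
  deltas:
    - [2,9,-9,0,0,0]
    - [2,9,-10,0,0,0]
    - [2,9,-10,0,0,0]
    - [2,9,-10,0,0,0]
    - [1.7,9,-8,0,0,0]

```text
t: 4.22
eef_pos: [0.4591, 0.3453, 0.3336]
ee_rot: [3.14, -0.001, -1.096]
force: [0.3, -0.0, 0.1]
width: 0.0879
```

Request:
move_arm:
  deltas:
    - [0,0,0,0,0,0]
    - [0,0,0,0,0,0]
    - [0,0,0,0,0,0]
    - [0,0,0,0,0,0]
    - [0,0,0,0,0,0]

```text
t: 4.63
eef_pos: [0.4591, 0.3441, 0.3363]
ee_rot: [-3.141, 0.0, -1.096]
force: [-0.2, 0.6, -0.4]
width: 0.0875
```

```bash
python3 - <<'E'
from h import *
s=arm.get_state();print(s['eef_pos'].round(4),s['ee_rot'].round(4),s['moment'],s['force'])
KT=T_of('wrist'); im=arm.grab_frame('wrist'); save(im,'w2.png')
for n,z in {'large_grip':.09,'small_grip':.121,'large_mark':.098,'small_mark':.13}.items():
    for r in arm.spot_point(n,'wrist')[:2]: print(n,r['xy'],round(r['score'],2),world('wrist',r['xy'],z,KT).round(4))
for n,zz in (('large',(.098,)),('small',(.13,))):
    for r in arm.masks_of(n,'wrist')[:1]:
        p=r['pixels']; c=max(cv2.findContours(p.astype(np.uint8),0,1)[0],key=len)[:,0]
        w=np.array([world('wrist',q,zz[0],KT)[:2] for q in c]); h=cv2.convexHull((w*1e3).astype(np.float32)); print(n,round(r['score'],2),c.min(0),c.max(0),cv2.minEnclosingCircle(h),w.min(0),w.max(0))
E
```

```text
[0.4591 0.3441 0.3363] [-3.1407e+00  5.0000e-04 -1.0962e+00] [-0.0278697   0.11142547  0.00011632] [-0.15953608  0.56919941 -0.39465242]
large_mark [291.7, 221.8] 0.87 [0.4795 0.3582 0.098 ]
small_mark [315.5, 245.2] 0.96 [0.46   0.3536 0.13  ]
small_mark [266.2, 133.8] 0.3 [0.5208 0.3004 0.13  ]
large 0.89 [289 179] [359 246] ((459.23126220703125, 341.3819274902344), 29.54250144958496) [0.43120354 0.31214243] [0.48770115 0.37077992]
small 0.82 [304 206] [343 250] ((461.8365478515625, 340.7167053222656), 16.437299728393555) [0.44591577 0.32443359] [0.47445745 0.35672031]
```

View pics/w2.png

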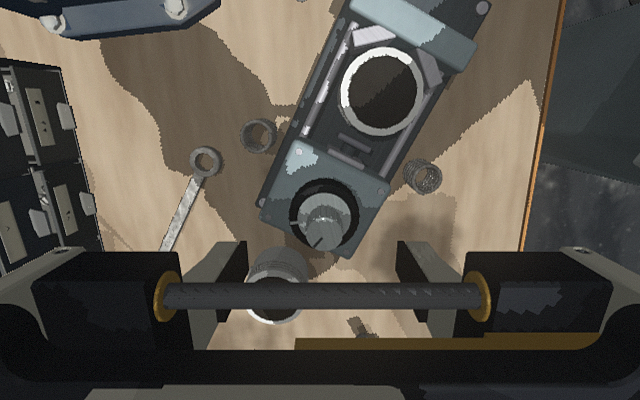

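```bash
python3 - <<'E'
from h import *
KT=T_of('wrist')
K,T=KT
def proj(p):
    c=np.linalg.inv(T)@np.r_[p,1]; return K[:2,:2]@(np.array([c[0],-c[1]])/-c[2])+K[:2,2]
from scipy.optimize import least_squares
p={n:arm.masks_of(n,'wrist')[0]['pixels'] for n in('large','small')}
t=np.linspace(0,2*np.pi,120)
def sil(x,y,rad,z0,z1):
    P=[proj([x+rad*np.cos(a),y+rad*np.sin(a),z]) for a in t for z in(z0,z1)]
    m=np.zeros((400,640),np.uint8); cv2.fillConvexPoly(m,cv2.convexHull(np.array(P).round().astype(np.int32)),1); return m>0
best=[]
for x in np.arange(.452,.468,.001):
  for y in np.arange(.335,.352,.001):
    s=sil(x,y,.013,.104,.130); l=sil(x,y,.028,.076,.098)
    u=p['large']|p['small']; iu=lambda a,b:(a&b).sum()/(a|b).sum()
    best.append((iu(s,p['small']),iu(s|l,u),x,y))
b=np.array(best)
print(b[b[:,0].argmax()],b[b[:,1].argmax()],b[(b[:,0]+b[:,1]).argmax()])
for q,z in(((323.5,230.5),.13),): print(world('wrist',q,z,KT))
E
```

```text
[0.90839695 0.93057813 0.459      0.344     ] [0.90839695 0.93057813 0.459      0.344     ] [0.90839695 0.93057813 0.459      0.344     ]
[0.46011477 0.34115901 0.13      ]
```

Request:
move_arm:
  deltas:
    - [0,0,-17,0,0,0]
    - [0,0,-17,0,0,0]
    - [0,0,-17,0,0,0]
    - [0,0,-17,0,0,0]
    - [0,0,-17,0,0,0]

```text
t: 5.5
eef_pos: [0.4591, 0.3443, 0.25]
ee_rot: [-3.141, 0.0, -1.096]
force: [0.3, 0.3, -0.1]
width: 0.0877
```

Request:
move_arm:
  deltas:
    - [0,0,0,0,0,0]
    - [0,0,0,0,0,0]
    - [0,0,0,0,0,0]
    - [0,0,0,0,0,0]
    - [0,0,0,0,0,0]
  claw: 60

```text
t: 5.92
eef_pos: [0.4593, 0.3446, 0.2518]
ee_rot: [-3.14, 0.001, -1.096]
force: [-1.2, -0.3, -0.7]
width: 0.0678
```

```bash
python3 -c "
from h import *
s=arm.get_state();print(s['eef_pos'].round(4),s['ee_rot'].round(3),s['moment'],s['force'],s['width'])"
```

```text
[0.4593 0.3446 0.2518] [-3.140e+00  1.000e-03 -1.096e+00] [-0.00551653  0.14424321 -0.01523754] [-1.18141826 -0.33960167 -0.69037723] 0.06778954905914152
```

Request:
move_arm:
  deltas:
    - [0,0,-2,0,0,0]
    - [0,0,0,0,0,0]
    - [0,0,0,0,0,0]
    - [0,0,0,0,0,0]
    - [0,0,0,0,0,0]
  claw: 180
  squeeze: 40

```text
t: 6.33
eef_pos: [0.4582, 0.3437, 0.2487]
ee_rot: [3.139, -0.0, -1.097]
force: [-5.7, -0.6, 5.3]
width: 0.0554
```

```bash
python3 -c "
from h import *
s=arm.get_state();print(s['eef_pos'].round(4),s['ee_rot'].round(3),s['moment'],s['force'],s['width'])"
```

```text
[0.4582 0.3437 0.2487] [ 3.139 -0.    -1.097] [-0.32071137  2.39144572 -0.20521699] [-5.68158647 -0.55278337  5.26700171] 0.05539395113005307
```

Request:
move_arm:
  deltas:
    - [-1,-0.4,0,0,0,-4]
    - [0,0,0,0,0,-4]
    - [0,0,0,0,0,-4]
    - [0,0,0,0,0,-4]
    - [0,0,0,0,0,-4]

```text
t: 6.75
eef_pos: [0.4581, 0.3438, 0.2487]
ee_rot: [-3.142, -0.0, -1.448]
force: [0.9, 0.5, -1.5]
width: 0.0557
```

```bash
cat > s.py <<'E'
from h import *
s=arm.get_state();print(round(s['t'],2),s['eef_pos'].round(4),'yaw deg',np.degrees(s['ee_rot']).round(2),s['moment'].round(3),s['force'].round(1),s['width'].round(4),s['joint_efforts'][5].round(3),s['q'][5].round(4))
E
python3 s.py
```

```text
Traceback (most recent call last):
  File "s.py", line 2, in <module>
    s=arm.get_state();print(round(s['t'],2),s['eef_pos'].round(4),'yaw deg',np.degrees(s['ee_rot']).round(2),s['moment'].round(3),s['force'].round(1),s['width'].round(4),s['joint_efforts'][5].round(3),s['q'][5].round(4))
                                                                                                                                                      ^^^^^^^^^^^^^^^^
AttributeError: 'float' object has no attribute 'round'
```

```bash
sed -i "s/s\['width'\].round(4)/round(s['width'],4)/;s/s\['joint_efforts'\]\[5\].round(3)/s['joint_efforts'].round(3)[5]/;s/s\['q'\]\[5\].round(4)/s['q'].round(4)[5]/" s.py
python3 s.py
```

```text
6.75 [0.4581 0.3438 0.2487] yaw deg [-1.800e+02 -3.000e-02 -8.296e+01] [-0.293 -0.055  0.289] [ 0.9  0.5 -1.5] 0.0557 1.005 -0.8627
```

Request:
move_arm:
  deltas:
    - [0,0,0,0,0,-3]
    - [0,0,0,0,0,-3]
    - [0,0,0,0,0,-3]
    - [0,0,0,0,0,-3]
    - [0,0,0,0,0,-3]

```text
t: 7.17
eef_pos: [0.4583, 0.3437, 0.2487]
ee_rot: [-3.141, -0.0, -1.709]
force: [2.1, -0.7, -1.3]
width: 0.0553
```

```bash
python3 s.py
```

```text
7.17 [0.4583 0.3437 0.2487] yaw deg [-1.7998e+02 -2.0000e-02 -9.7910e+01] [-0.286 -0.444  0.408] [ 2.1 -0.7 -1.3] 0.0553 0.643 -1.1236
```

Request:
move_arm:
  deltas:
    - [0,0,0,0,0,-2]
    - [0,0,0,0,0,-2]
    - [0,0,0,0,0,-2]
    - [0,0,0,0,0,-2]
    - [0,0,0,0,0,-2]

```text
t: 7.58
eef_pos: [0.4585, 0.3443, 0.2491]
ee_rot: [-3.14, 0.001, -1.88]
force: [1.2, 0.4, -2.0]
width: 0.0551
```

```bash
python3 s.py
```

```text
7.58 [0.4585 0.3443 0.2491] yaw deg [-1.7992e+02  4.0000e-02 -1.0770e+02] [-0.08  -0.674  1.62 ] [ 1.2  0.4 -2. ] 0.0551 -0.882 -1.2958
```

Request:
move_arm:
  deltas:
    - [0,0,0,0,0,-1]
    - [0,0,0,0,0,-1]
    - [0,0,0,0,0,-1]
    - [0,0,0,0,0,0]
    - [0,0,0,0,0,0]

```text
t: 8.0
eef_pos: [0.4586, 0.3443, 0.2492]
ee_rot: [-3.141, 0.002, -1.934]
force: [5.9, 1.1, 0.6]
width: 0.0552
```

```bash
python3 s.py
```

```text
8.0 [0.4586 0.3443 0.2492] yaw deg [-1.7995e+02  1.0000e-01 -1.1080e+02] [ 0.429 -1.9    0.826] [5.9 1.1 0.6] 0.0552 -0.938 -1.3486
```

Request:
move_arm:
  deltas:
    - [0,0,0,0,0,0]
    - [0,0,0,0,0,0]
    - [0,0,0,0,0,0]
    - [0,0,0,0,0,0]
    - [0,0,0,0,0,0]
  claw: 40

```text
t: 8.42
eef_pos: [0.4578, 0.3436, 0.2485]
ee_rot: [3.141, -0.001, -1.934]
force: [-0.1, 0.2, 0.3]
width: 0.0734
```

Request:
move_arm:
  deltas:
    - [0,0,10,0,0,0]
    - [0,0,19,0,0,0]
    - [0,0,19,0,0,0]
    - [0,0,19,0,0,0]
    - [0,0,19,0,0,0]

```text
t: 8.83
eef_pos: [0.458, 0.3437, 0.3363]
ee_rot: [-3.142, 0.0, -1.934]
force: [0.9, -0.3, -0.7]
width: 0.074
```

Request:
move_arm:
  deltas:
    - [0,0,0,0,0,6]
    - [0,0,0,0,0,6]
    - [0,0,0,0,0,6]
    - [0,0,0,0,0,6]
    - [0,0,0,0,0,6]

```text
t: 9.25
eef_pos: [0.458, 0.3437, 0.3355]
ee_rot: [-3.141, 0.0, -1.405]
force: [-0.1, 0.4, -0.9]
width: 0.0737
```

Request:
move_arm:
  deltas:
    - [0,0,0,0,0,6]
    - [0,0,0,0,0,6]
    - [0,0,0,0,0,6]
    - [0,0,0,0,0,0]
    - [0,0,0,0,0,0]

```text
t: 9.67
eef_pos: [0.458, 0.3438, 0.3352]
ee_rot: [-3.141, 0.0, -1.099]
force: [0.8, -0.1, 0.5]
width: 0.0736
```

```bash
python3 s.py; python3 - <<'E'
from h import *
KT=T_of('wrist'); im=arm.grab_frame('wrist'); save(im,'w3.png'); save(cv2.resize(im[60:280,200:500],(800,587),interpolation=cv2.INTER_CUBIC),'w3c.png')
for n,z in {'large_grip':.09,'small_grip':.121,'large_mark':.098,'small_mark':.13,'piston':.012,'ram':.04}.items():
    for r in arm.spot_point(n,'wrist')[:2]: print(n,r['xy'],round(r['score'],2),world('wrist',r['xy'],z,KT).round(4))
E
```

```text
9.67 [0.458  0.3438 0.3352] yaw deg [-1.7998e+02  1.0000e-02 -6.2990e+01] [0.013 0.132 0.027] [ 0.8 -0.1  0.5] 0.0736 0.619 -0.514
large_grip [320.8, 212.5] 0.56 [0.4604 0.3426 0.09  ]
small_grip [321.7, 230.1] 0.77 [0.4587 0.3442 0.121 ]
large_mark [288.5, 202.4] 0.58 [0.4874 0.344  0.098 ]
small_mark [313.1, 245.7] 0.77 [0.4604 0.3538 0.13  ]
piston [368.4, 97.9] 0.97 [0.4603 0.2423 0.012 ]
ram [344.4, 150.2] 0.9 [0.4607 0.2945 0.04  ]
```

View pics/w3c.png

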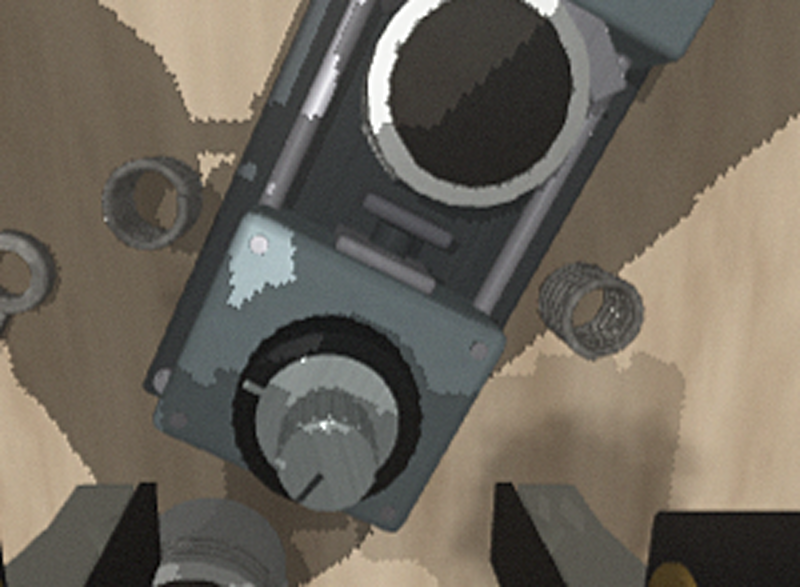

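```bash
python3 - <<'E'
from h import *
im=arm.grab_frame('top'); save(im,'top2.png')
a=cv2.imread('pics/top.png')[170:250,250:400]; b=im[170:250,250:400,::-1]
cv2.imwrite('pics/tt.png',np.vstack([cv2.resize(v,(560,299),interpolation=cv2.INTER_CUBIC) for v in(a,b)]))
for n in('piston','large_mark'):
  for r in arm.spot_point(n,'top')[:1]: print(n,r['xy'],round(r['score'],2),world('top',r['xy'],.012 if n=='piston' else .098).round(4))
K,T=T_of('wrist')
for q in((295.6,204),(288.5,202.4)):print(world('wrist',q,.098).round(4))
E
```

```text
piston [335.6, 213.9] 0.71 [0.458  0.2379 0.012 ]
large_mark [314.9, 253.3] 0.68 [0.372  0.2805 0.098 ]
[0.4821 0.3426 0.098 ]
[0.4875 0.3439 0.098 ]
```

View pics/tt.png

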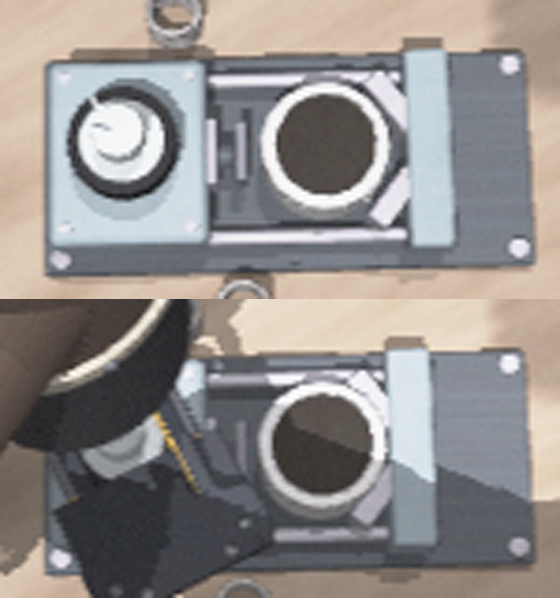

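The large knob stalled at 1.62 N m after about 35–38° of turn. The jaw bar moved about 10 mm, the piston sits in the V, and the small mark is unmoved. The pad-to-piston gap looks like about 10 mm. Now the small knob.

Request:
move_arm:
  deltas:
    - [0.5,0,-12,0,0,0]
    - [0,0,-12,0,0,0]
    - [0,0,-12,0,0,0]
    - [0,0,-12,0,0,0]
    - [0,0,-7,0,0,0]

```text
t: 10.58
eef_pos: [0.4583, 0.3436, 0.2784]
ee_rot: [3.14, -0.0, -1.097]
force: [-0.8, -0.6, 0.1]
width: 0.074
```

Request:
move_arm:
  deltas:
    - [0,0,0,0,0,0]
    - [0,0,0,0,0,0]
    - [0,0,0,0,0,0]
    - [0,0,0,0,0,0]
    - [0,0,0,0,0,0]

```text
t: 11.0
eef_pos: [0.4587, 0.344, 0.2804]
ee_rot: [-3.14, 0.001, -1.096]
force: [0.6, 0.7, -0.7]
width: 0.074
```

```bash
python3 s.py
```

```text
11.0 [0.4587 0.344  0.2804] yaw deg [-1.7994e+02  3.0000e-02 -6.2800e+01] [-0.076  0.119  0.058] [ 0.6  0.7 -0.7] 0.074 -0.001 -0.51
```

Request:
move_arm:
  deltas:
    - [0,0,0,0,0,0]
    - [0,0,0,0,0,0]
    - [0,0,0,0,0,0]
    - [0,0,0,0,0,0]
    - [0,0,0,0,0,0]
  claw: 240
  squeeze: 40

```text
t: 11.42
eef_pos: [0.4586, 0.3439, 0.2797]
ee_rot: [-3.142, 0.0, -1.096]
force: [0.4, 0.1, 0.8]
width: 0.0465
```

Request:
move_arm:
  deltas:
    - [0,0,0,0,0,0]
    - [0,0,0,0,0,0]
    - [0,0,0,0,0,0]
    - [0,0,0,0,0,0]
    - [0,0,0,0,0,0]

```text
t: 11.83
eef_pos: [0.4582, 0.3436, 0.2796]
ee_rot: [3.14, -0.0, -1.096]
force: [-4.9, -0.6, 3.0]
width: 0.025
```

```bash
python3 s.py
```

```text
11.83 [0.4582 0.3436 0.2796] yaw deg [ 1.7993e+02 -1.0000e-02 -6.2810e+01] [-0.342  1.804 -0.016] [-4.9 -0.6  3. ] 0.025 0.068 -0.51
```

Request:
move_arm:
  deltas:
    - [-0.8,-0.3,0,0,0,-1.5]
    - [0,0,0,0,0,-1.5]
    - [0,0,0,0,0,-1.5]
    - [0,0,0,0,0,-1.5]
    - [0,0,0,0,0,-1.5]

```text
t: 12.25
eef_pos: [0.4579, 0.3436, 0.2796]
ee_rot: [-3.141, -0.0, -1.228]
force: [-0.9, -0.7, 0.3]
width: 0.0254
```

```bash
cat > m.py <<'E'
from h import *
v=[]
s=arm.get_state(); v.append(s['moment'][2])
for i in range(3): arm.grab_frame('wrist'); s=arm.get_state(); v.append(s['moment'][2])
print(round(s['t'],2),s['eef_pos'].round(4),'yaw',np.degrees(s['ee_rot'][2]).round(2),'mz',np.round(v,3),'mean',round(np.mean(v),3),s['force'].round(1),round(s['width'],4))
E
python3 m.py
```

```text
12.4 [0.4579 0.3435 0.2796] yaw -70.25 mz [0.279 0.192 0.134 0.092] mean 0.174 [ 0.4 -0.8 -0.2] 0.025
```

Request:
move_arm:
  deltas:
    - [0,0,0,0,0,-1]
    - [0,0,0,0,0,-1]
    - [0,0,0,0,0,-1]
    - [0,0,0,0,0,-1]
    - [0,0,0,0,0,-1]

```text
t: 12.82
eef_pos: [0.4579, 0.3435, 0.2796]
ee_rot: [-3.141, -0.0, -1.316]
force: [3.6, -0.1, -1.7]
width: 0.0249
```

```bash
python3 m.py
```

```text
12.97 [0.458  0.3436 0.2796] yaw -75.32 mz [0.247 0.197 0.191 0.163] mean 0.199 [ 3.6 -1.  -2.8] 0.025
```

Request:
move_arm:
  deltas:
    - [0,0,0,0,0,-1]
    - [0,0,0,0,0,-1]
    - [0,0,0,0,0,-1]
    - [0,0,0,0,0,-1]
    - [0,0,0,0,0,-1]

```text
t: 13.38
eef_pos: [0.458, 0.3436, 0.2796]
ee_rot: [-3.141, 0.0, -1.403]
force: [4.7, -0.8, -4.2]
width: 0.0251
```

```bash
python3 s.py; python3 - <<'E'
from h import *
im=arm.grab_frame('wrist'); K,T=T_of('wrist')
def proj(p):
    c=np.linalg.inv(T)@np.r_[p,1]; return (K[:2,:2]@(np.array([c[0],-c[1]])/-c[2])+K[:2,2]).round(1)
for y in(.27,.28,.29,.30): print(y,proj([.459,y,.057]),proj([.459,y,.069]))
save(cv2.resize(im[30:220,230:480],(789,600),interpolation=cv2.INTER_CUBIC),'w4.png')
for n in('piston','ram'):
  for r in arm.spot_point(n,'wrist')[:1]: print(n,r['xy'],round(r['score'],2),world('wrist',r['xy'],.012 if n=='piston' else .04).round(4))
E
```

```text
13.38 [0.458  0.3436 0.2796] yaw deg [-179.98    0.    -80.41] [-0.424 -1.823  0.267] [ 4.7 -0.8 -4.2] 0.0251 0.09 -0.8181
0.27 [339.5 122.7] [340.5 123.6]
0.28 [336.7 138. ] [337.6 139.8]
0.29 [334.1 152.7] [334.8 155.4]
0.3 [331.5 167.1] [332.  170.6]
piston [342.2, 82.5] 0.79 [0.4597 0.2416 0.012 ]
ram [331.8, 153.5] 0.84 [0.4596 0.2931 0.04  ]
```

View pics/w4.png

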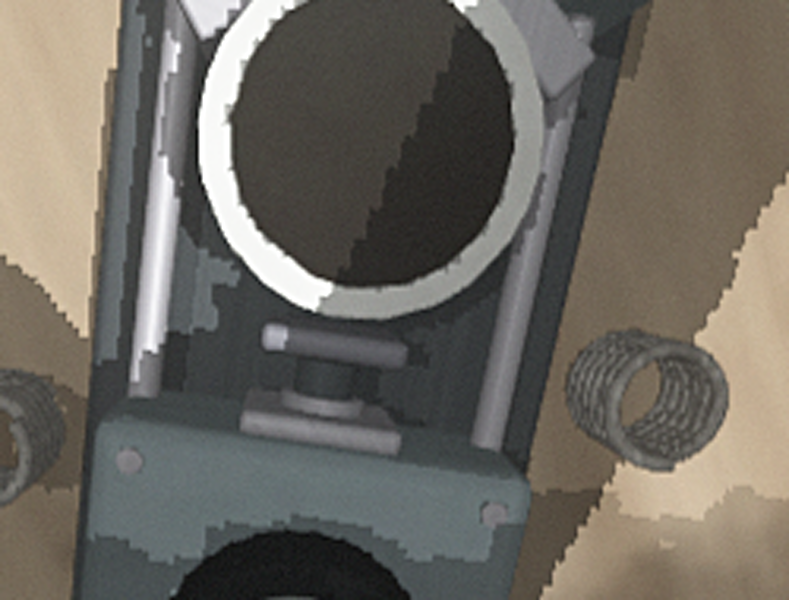

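Request:
move_arm:
  deltas:
    - [0,0,0,0,0,-1]
    - [0,0,0,0,0,-1]
    - [0,0,0,0,0,-1]
    - [0,0,0,0,0,-1]
    - [0,0,0,0,0,-1]

```text
t: 13.95
eef_pos: [0.458, 0.3436, 0.2796]
ee_rot: [-3.141, 0.0, -1.491]
force: [5.9, -0.9, -3.8]
width: 0.0251
```

```bash
python3 s.py
```

```text
13.95 [0.458  0.3436 0.2796] yaw deg [-179.97    0.    -85.4 ] [-0.401 -1.975  0.236] [ 5.9 -0.9 -3.8] 0.0251 0.089 -0.9053
```

Request:
move_arm:
  deltas:
    - [0,0,0,0,0,-1]
    - [0,0,0,0,0,-1]
    - [0,0,0,0,0,-1]
    - [0,0,0,0,0,-1]
    - [0,0,0,0,0,-1]

```text
t: 14.37
eef_pos: [0.4581, 0.3436, 0.2796]
ee_rot: [-3.141, 0.0, -1.578]
force: [5.3, -1.0, -4.4]
width: 0.0249
```

```bash
python3 s.py
```

```text
14.37 [0.4581 0.3436 0.2796] yaw deg [-1.7997e+02  1.0000e-02 -9.0400e+01] [-0.393 -2.101  0.244] [ 5.3 -1.  -4.4] 0.0249 0.089 -0.9926
```

Request:
move_arm:
  deltas:
    - [0,0,0,0,0,-1]
    - [0,0,0,0,0,-1]
    - [0,0,0,0,0,-1]
    - [0,0,0,0,0,-1]
    - [0,0,0,0,0,-1]

```text
t: 14.78
eef_pos: [0.4581, 0.3436, 0.2796]
ee_rot: [-3.141, 0.0, -1.665]
force: [6.7, -0.1, -4.6]
width: 0.0252
```

```bash
python3 s.py
```

```text
14.78 [0.4581 0.3436 0.2796] yaw deg [-1.7996e+02  1.0000e-02 -9.5400e+01] [-0.424 -2.211  0.233] [ 6.7 -0.1 -4.6] 0.0252 0.088 -1.0799
```

Request:
move_arm:
  deltas:
    - [0,0,0,0,0,-0.8]
    - [0,0,0,0,0,-0.8]
    - [0,0,0,0,0,-0.8]
    - [0,0,0,0,0,-0.8]
    - [0,0,0,0,0,-0.8]

```text
t: 15.2
eef_pos: [0.4581, 0.3436, 0.2797]
ee_rot: [-3.141, 0.0, -1.735]
force: [6.1, -1.7, -4.1]
width: 0.0253
```

```bash
python3 s.py
```

```text
15.2 [0.4581 0.3436 0.2797] yaw deg [-1.7996e+02  1.0000e-02 -9.9400e+01] [-0.458 -2.361  0.241] [ 6.1 -1.7 -4.1] 0.0253 0.019 -1.1496
```

Request:
move_arm:
  deltas:
    - [0,0,0,0,0,-0.8]
    - [0,0,0,0,0,-0.8]
    - [0,0,0,0,0,-0.8]
    - [0,0,0,0,0,-0.8]
    - [0,0,0,0,0,-0.8]

```text
t: 15.62
eef_pos: [0.4582, 0.3436, 0.2797]
ee_rot: [-3.141, 0.0, -1.805]
force: [7.2, -1.5, -3.5]
width: 0.0252
```

```bash
python3 s.py
```

```text
15.62 [0.4582 0.3436 0.2797] yaw deg [-1.7996e+02  2.0000e-02 -1.0340e+02] [-0.523 -2.435  0.313] [ 7.2 -1.5 -3.5] 0.0252 0.009 -1.2194
```

Request:
move_arm:
  deltas:
    - [0,0,0,0,0,-0.8]
    - [0,0,0,0,0,-0.8]
    - [0,0,0,0,0,-0.8]
    - [0,0,0,0,0,-0.8]
    - [0,0,0,0,0,-0.8]

```text
t: 16.03
eef_pos: [0.4582, 0.3436, 0.2797]
ee_rot: [-3.141, 0.0, -1.874]
force: [7.3, -1.1, -5.1]
width: 0.0251
```

```bash
python3 s.py
```

```text
16.03 [0.4582 0.3436 0.2797] yaw deg [-1.7996e+02  2.0000e-02 -1.0739e+02] [-0.467 -2.511  0.335] [ 7.3 -1.1 -5.1] 0.0251 -0.029 -1.2891
```

Request:
move_arm:
  deltas:
    - [0,0,0,0,0,-0.4]
    - [0,0,0,0,0,-0.4]
    - [0,0,0,0,0,-0.4]
    - [0,0,0,0,0,0]
    - [0,0,0,0,0,0]

```text
t: 16.45
eef_pos: [0.4582, 0.3436, 0.2796]
ee_rot: [-3.141, 0.0, -1.895]
force: [7.1, -2.1, -4.4]
width: 0.0252
```

```bash
python3 m.py
```

```text
16.6 [0.4582 0.3435 0.2796] yaw -108.56 mz [0.191 0.221 0.26  0.21 ] mean 0.221 [ 7.7 -1.8 -4.7] 0.025
```

Torque rose from a 0.244 baseline to 0.313, then 0.335 N m, as expected for contact near −99°. That gives about 10 N now, so I'll let go.

Request:
move_arm:
  deltas:
    - [0,0,0,0,0,0]
    - [0,0,0,0,0,0]
    - [0,0,0,0,0,0]
    - [0,0,0,0,0,0]
    - [0,0,0,0,0,0]
  claw: 100

```text
t: 17.02
eef_pos: [0.4576, 0.3436, 0.2798]
ee_rot: [3.141, 0.0, -1.894]
force: [0.8, 0.3, -0.2]
width: 0.0509
```

Request:
move_arm:
  deltas:
    - [0,0,6,0,0,0]
    - [0,0,12,0,0,0]
    - [0,0,16,0,0,0]
    - [0,0,16,0,0,0]
    - [0,0,8,0,0,0]

```text
t: 17.43
eef_pos: [0.4581, 0.3439, 0.3401]
ee_rot: [-3.14, 0.002, -1.893]
force: [0.9, 0.1, 0.3]
width: 0.0533
```

Request:
move_arm:
  deltas:
    - [0,0,0,0,0,6]
    - [0,0,0,0,0,6]
    - [0,0,0,0,0,6]
    - [0,0,0,0,0,6]
    - [0,0,0,0,0,6]

```text
t: 17.85
eef_pos: [0.4577, 0.3435, 0.3378]
ee_rot: [3.142, 0.0, -1.365]
force: [-0.5, 0.2, 0.0]
width: 0.053
```

Request:
move_arm:
  deltas:
    - [0,0,0,0,0,6]
    - [0,0,0,0,0,6]
    - [0,0,0,0,0,3.5]
    - [0,0,0,0,0,0]
    - [0,0,0,0,0,0]

```text
t: 18.27
eef_pos: [0.4577, 0.3435, 0.3377]
ee_rot: [3.141, 0.0, -1.102]
force: [-0.1, -0.3, 0.1]
width: 0.0532
```

```bash
python3 s.py; python3 - <<'E'
from h import *
KT=T_of('wrist'); im=arm.grab_frame('wrist'); save(cv2.resize(im[60:280,200:500],(800,587),interpolation=cv2.INTER_CUBIC),'w5.png')
for n,z in {'large_mark':.098,'small_mark':.13,'piston':.012,'ram':.04}.items():
    for r in arm.spot_point(n,'wrist')[:2]:
        w=world('wrist',r['xy'],z,KT); print(n,r['xy'],round(r['score'],2),w.round(4),'ang',np.degrees(np.arctan2(w[1]-.344,w[0]-.459)).round(1))
E
```

```text
18.27 [0.4577 0.3435 0.3377] yaw deg [179.99   0.   -63.14] [-0.033  0.178  0.002] [-0.1 -0.3  0.1] 0.0532 0.389 -0.5166
large_mark [290.9, 204.2] 0.79 [0.4846 0.3449 0.098 ] ang 2.1
large_mark [322.6, 212.9] 0.27 [0.4594 0.3402 0.098 ] ang -83.9
small_mark [309.1, 234.7] 0.69 [0.4657 0.3484 0.13  ] ang 33.3
piston [368.5, 96.6] 0.85 [0.4599 0.2406 0.012 ] ang -89.5
ram [348.5, 142.4] 0.72 [0.4599 0.2863 0.04  ] ang -89.1
```

View pics/w5.png

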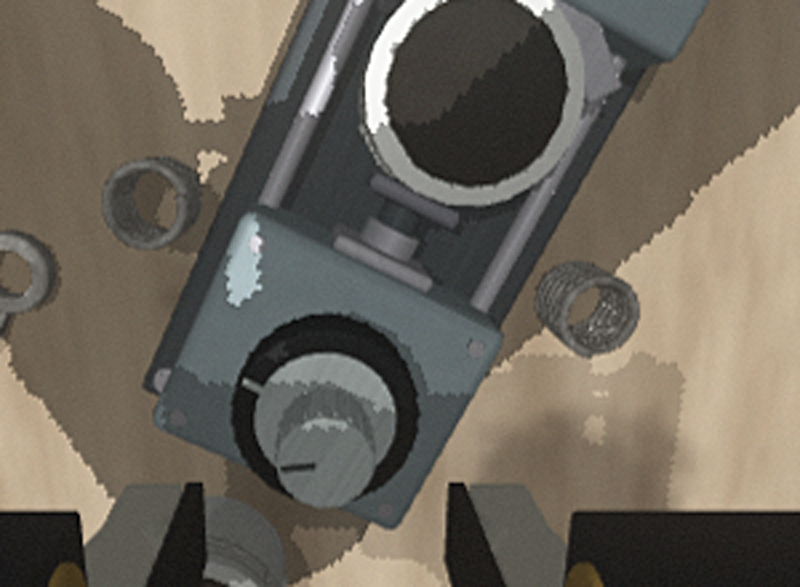

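```bash
python3 -c "
from station import arm
print(arm.job_done())"
```

```text
the job is handed in; nothing more can be done
None
```

I turned the large knob clockwise to its stop, then turned only the small knob until the pad nipped the piston. I let go and handed the job in at about 18 s; no verdict is reported.

- **Large knob:** it stalled at a torque of 1.62 N m, against about 0.3–0.4 N m while it was turning freely. Its mark turned about 35–38° and the jaw bar moved about 10 mm, and the mark was in the same place after the small-knob step. The small mark was unmoved before I started on the small knob.
- **Small knob:** I turned it about 46° clockwise. The torque sat at about 0.244 N m, then rose to 0.313 and 0.335 N m over the last steps, so I put the nip at about 10 N (8–12 N). That is inferred from torque and angle, with noise of about 0.02–0.03 N m, because the force itself cannot be read. Readings taken while holding still drifted lower, so I used only readings taken on the move.
- **Last picture:** the pad is against the piston, the piston stands upright in the V, and the two springs in view are where they were. The gripper was open and clear of everything, with near-zero force. The network's reading of the small knob gave about 50° of turn against the 46° I commanded, which is within its error.

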